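# Line the kitchen canisters up by height

### The job

Line the four grey canisters up on the wooden stand in order of height, one upright on the middle of each dark pad: the tallest on the pad next to the white mug, then ever shorter, down to the shortest on the pad next to the amber jar. Do not tip a canister over, and leave the mug and the jar standing where they are.

Things in the scene. Friction and masses are not known exactly. Their poses are not given: they have to be found in the camera images.
- canister_tiny: The shortest of four grey round canisters with flat light-wood lids; loose, a plain closed cylinder 50 mm across and 60 mm tall including the lid (fixed to it, same diameter), about 140 g (up to 40 % more or less), standing on the worktop. Origin at the centre of its underside, z up its axis.
- canister_small: The second shortest of four grey round canisters with flat light-wood lids; loose, a plain closed cylinder 54 mm across and 85 mm tall including the lid (fixed to it, same diameter), about 200 g (up to 40 % more or less), standing on the worktop. Origin at the centre of its underside, z up its axis.
- canister_medium: The second tallest of four grey round canisters with flat light-wood lids; loose, a plain closed cylinder 58 mm across and 110 mm tall including the lid (fixed to it, same diameter), about 280 g (up to 40 % more or less), standing on the worktop. Origin at the centre of its underside, z up its axis.
- canister_large: The tallest of four grey round canisters with flat light-wood lids; loose, a plain closed cylinder 62 mm across and 135 mm tall including the lid (fixed to it, same diameter), about 360 g (up to 40 % more or less), standing on the worktop. Origin at the centre of its underside, z up its axis.
- pad_1: Fixed dark slate disc, 72 mm across, 3 mm thick, the leftmost (as the robot sees it, left = +y) of four alike in a straight row, 90 mm apart, on a fixed wooden stand 360 x 100 x 12 mm. Origin at the centre of its underside, on the stand's top; its upper face is 15 mm above the worktop. y axis along the row to the left end, x across the row away from the robot.
- pad_2: Fixed dark slate disc, 72 mm across, 3 mm thick, the second from the left (as the robot sees it, left = +y) of four alike in a straight row, 90 mm apart, on a fixed wooden stand 360 x 100 x 12 mm. Origin at the centre of its underside, on the stand's top; its upper face is 15 mm above the worktop. y axis along the row to the left end, x across the row away from the robot.
- pad_3: Fixed dark slate disc, 72 mm across, 3 mm thick, the third from the left (as the robot sees it, left = +y) of four alike in a straight row, 90 mm apart, on a fixed wooden stand 360 x 100 x 12 mm. Origin at the centre of its underside, on the stand's top; its upper face is 15 mm above the worktop. y axis along the row to the left end, x across the row away from the robot.
- pad_4: Fixed dark slate disc, 72 mm across, 3 mm thick, the rightmost (as the robot sees it, left = +y) of four alike in a straight row, 90 mm apart, on a fixed wooden stand 360 x 100 x 12 mm. Origin at the centre of its underside, on the stand's top; its upper face is 15 mm above the worktop. y axis along the row to the left end, x across the row away from the robot.
- mug: White mug, 76 mm across and 90 mm tall, loose, upright on the worktop just beyond one end of the stand, about 100 mm from the last pad's centre; at the left end in some starts and at the right end in others. Its handle points roughly away from the robot. Origin at the centre of its underside.
- jar: Amber glass jar with a red cap and a paper label, 68 mm across and 120 mm tall, loose, upright on the worktop just beyond the other end of the stand from the mug, about 100 mm from the last pad's centre. Origin at the centre of its underside.
Things that resemble listed ones, but are neither listed nor needed, are in the scene too. Several things have the shape of the jar; the one meant has the colours described above. What is shaped like the canister_large but green is not meant.

How it is judged:
By the outcome, as a careful person would: the job done as asked, in the order asked, and still so for the second after the job is handed in, with the robot touching nothing.
It also fails if it takes over 106 s, if anything falls off the work surface, if the arm or the gripper's body presses on something with over 40 N, if the wrist force passes 120 N, or if a joint passes its speed limit or range.

### The arm

A 7-joint arm with a two-finger parallel gripper is mounted at the origin on the work surface. World frame = base frame: x ahead of the robot, y to its left, z up, the work surface at z = 0. Lengths are in m, angles in degrees, forces in N, time in s.
With the tool pointing down it reaches from about 0.4 to 0.9 m from the base axis. Payload 5.5 kg.
Tool frame: the origin (TCP) lies midway between the tips of the shut fingers; the grasp point (between the pads) lies ctrl.pinch_z behind it (ctrl.pinch_z is the distance from the TCP to the grasp point, in m); z points along the fingers, y is the line along which they close (so a half turn about z gives the same grasp; the last joint's range is limited). The gripper opens to 85 mm and grips with 20 to 120 N. Pads are 22 mm wide; open, the fingers measure 114 mm over their backs; the gripper's body (76 mm by 85 mm) begins 54 mm behind the grasp point. The pads swing forward as they close: fully open they stand 13 mm farther back than shut.
Start: joints at [-53.388, 28.699, -24.465, 88.831, 12.651, 65.22, -12.049], TCP at [0.239, 0.605, 0.231] pointing down, gripper open.
Joint ranges: [-164.97, 164.97], [-17.58, 116.51], [-87.97, 89.64], [11.32, 138.91], [-80.73, 260.73], [10.89, 115.49], [-147.41, 147.41]. Speed limits (degrees/s): [147.25, 147.25, 180, 180, 180, 180, 180].

### API

Orientations are given as a 3x3 rotation matrix whose columns are the frame's x, y, z axes.
In Python, from station import ctrl gives the robot as it stands.
- The arm moves only by the shell command python3 -m pendant 'ROWS'. ROWS is a JSON object of lists of equal length, an entry for each row: "delta_pos": the shift along the tool's x, y, z in m, a list of three; "rotation": the turn, a rotation vector about the tool's x, y, z in degrees, a list of three; "gripper": the opening, from 0 (shut) to 1 (fully open). In form: {"delta_pos": [[tx, ty, tz], ...], "rotation": [[ax, ay, az], ...], "gripper": [gripper, ...]}. A call has 1 to 20 rows; each row is the pose to reach, as a shift and turn from the pose commanded when the call began, along the tool's axes at that moment; what a row does not reach only later rows make up. A row lasts 1/8 s, in which the tool goes at most 62.5 mm and 10.7 degrees, less where a joint would pass 70% of its speed; a pose out of reach is approached as far as the arm can. A call with a gripper value outside its range is refused whole. The fingers move at their own pace and stop on an object; the grip force is fixed at half the most. Time passes only in rows, so rows that repeat a pose let the fingers close. It gives the time, the measured TCP pose, the force, the opening and the grip force at its end, in the units of the state.
- ctrl.state(): the state, without advancing time (a new reading comes with each control period).
- ctrl.get_image(name): name is "scene" or "top" or "wrist"; returns a dict with "pixels" (384x512x3 uint8, red, green, blue), "depth" (384x512 float32, m along the optical axis (not along the pixel's ray), 0 where there is no reading), "fx", "fy", "cx", "cy" (pixels), "R" (3x3) and "t" (3): a world point X has camera coordinates R X + t; the wrist camera has in their place "hand_eye" (4x4, takes a point from camera to tool coordinates, whose origin is the TCP and whose axes are the flange's). Camera axes: x right, y down, z forward; pixel columns grow to the right and rows downward; lengths in m; the calibration is good to about 2 mm. A picture is of the moment at which its call begins: read the wrist's pose just before it.
- ctrl.close_job(): hands the job in; it is judged then, once.
The state is a dict: "clock": time; "joint_positions": joint angles; "joint_velocities": joint speeds; "joint_efforts": joint torques, N m; "position": TCP position; "orientation": TCP orientation; "force": force on the tool from outside, world axes, zero at the start; "moment": the same for the moment, N m; "finger_gap": finger opening in m; "gripper_force": force on a finger pad.
Only numpy, scipy, OpenCV 4.12 (cv2) and the standard library are available. Lean on these libraries where they do the work, as an engineer would, in place of code of your own. Each camera call takes 0.05 s, during which the arm holds its last target. There are 200 camera calls.

## Working session

There is one attempt and no reset: what is moved stays moved. The work goes in short steps, Python scripts to look and compute and a shell command to move; the robot and the scene stay as the last step left them, time stands still between calls to the robot, and variables do not carry over. Pictures are saved under pics/ and viewed, at most 14 in all, crops included, and the job is handed in when it is done.

```bash
mkdir -p pics; ls; python3 - <<'E'
from station import ctrl
import cv2, numpy as np
s=ctrl.state();print(s['clock'],s['position'],np.round(s['orientation'],3),s['finger_gap'],ctrl.pinch_z)
for n in ("scene","top"):
    im=ctrl.get_image(n); np.savez(n+'.npz',**im); cv2.imwrite(f'pics/{n}0.png',cv2.resize(im['pixels'][:,:,::-1],(800,600)))
E
```

```text
pics
0.0 [0.23837318 0.6039702  0.23027936] [[-0.93   0.367 -0.001]
 [ 0.367  0.93  -0.002]
 [ 0.    -0.002 -1.   ]] 0.08551188453393337 0.0187
```

View pics/scene0.png

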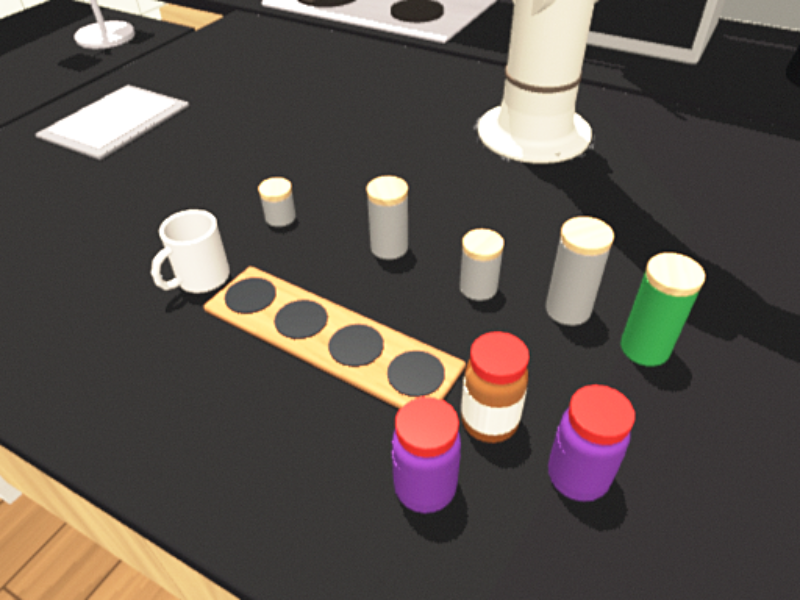

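View pics/top0.png

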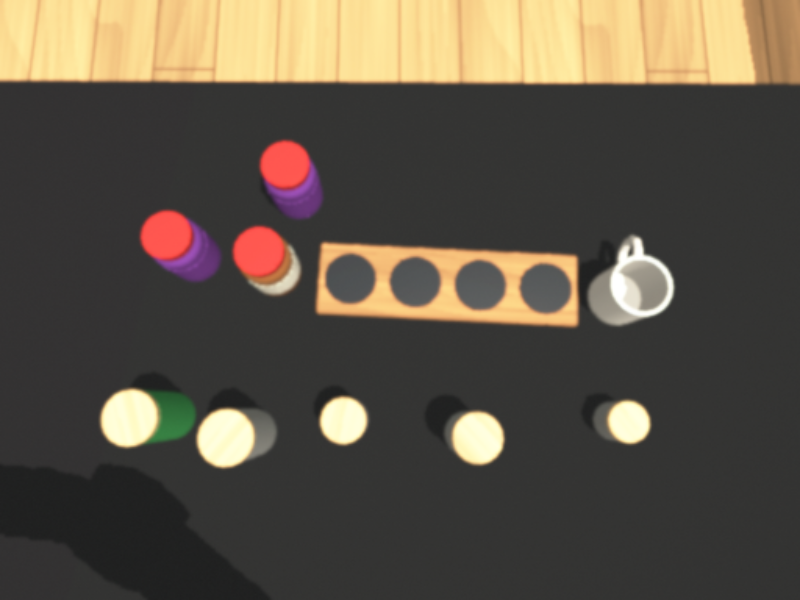

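The scene picture (800x600) shows four grey canisters: tiny (277,200), medium (388,215), small (481,262) and large (580,270). A green decoy is at (663,310). The stand runs from the mug (195,250) to the amber jar (495,385), and there are two purple decoy jars. In the top picture the mug is at the right end (640,285) and the amber jar at the left (265,260). The lids are large (225,437), small (343,420), medium (477,438), tiny (629,422) and green decoy (130,417).

```bash
cat > h.py <<'E'
import numpy as np, cv2
def ray(im,u,v,z):
    R,t=np.array(im['R']),np.array(im['t']); c=-R.T@t
    d=R.T@np.array([(u-im['cx'])/im['fx'],(v-im['cy'])/im['fy'],1.]); return c+d*(z-c[2])/d[2]
def cloud(im):
    R,t=np.array(im['R']),np.array(im['t']); D=im['depth']; v,u=np.mgrid[:D.shape[0],:D.shape[1]]
    P=np.stack([(u-im['cx'])/im['fx']*D,(v-im['cy'])/im['fy']*D,D],-1); return (P-t)@R
def lids(im,show=True):
    hsv=cv2.cvtColor(im['pixels'],cv2.COLOR_RGB2HSV); P=cloud(im)
    m=((hsv[...,2]>170)&(hsv[...,0]<40)&(hsv[...,1]>30)&(hsv[...,1]<140)&(P[...,2]<.2)&(P[...,2]>.03)).astype(np.uint8)
    n,l,s,c=cv2.connectedComponentsWithStats(m)
    for i in range(1,n):
        if s[i,4]<120: continue
        z=np.median(P[l==i][:,2]); (x,y),r=cv2.minEnclosingCircle(np.argwhere(l==i)[:,::-1].astype(np.float32))
        H=min([.06,.085,.11,.135],key=lambda h:abs(h-z))
        print('lid px800',(c[i]*1.5625).round(),s[i,4],'z %.3f'%z,'ray',ray(im,*c[i],H).round(4),'cloud',np.median(P[l==i],0).round(4))
E
python3 - <<'E'
from h import *
for n in("top","scene"):
    im=dict(np.load(n+'.npz')); print(n); P=cloud(im); lids(im)
    hsv=cv2.cvtColor(im['pixels'],cv2.COLOR_RGB2HSV)
    w=((hsv[...,0]>8)&(hsv[...,0]<25)&(hsv[...,1]>90)&(hsv[...,2]>150)&(P[...,2]<.025)&(P[...,2]>.005)).astype(np.uint8)
    k,l,s,c=cv2.connectedComponentsWithStats(w); i=1+np.argmax(s[1:,4]); print('stand',s[i],np.median(P[l==i],0))
    cs,_=cv2.findContours((l==i).astype(np.uint8),cv2.RETR_CCOMP,cv2.CHAIN_APPROX_NONE)
    for q in cs:
        a=cv2.contourArea(q)
        if 300<a<3000:
            M=cv2.moments(q);print('pad',a,ray(im,M['m10']/a,M['m01']/a,.0145).round(4))
    # mug, jar extents from cloud
    for nm,mm in(("white",(hsv[...,1]<30)&(hsv[...,2]>180)&(P[...,2]>.082)&(P[...,2]<.1)&(P[...,0]>.3)),("red",((hsv[...,0]<6)|(hsv[...,0]>174))&(hsv[...,1]>120)&(P[...,2]>.112)&(P[...,2]<.13))):
        k,l,s,c=cv2.connectedComponentsWithStats(mm.astype(np.uint8))
        for i in range(1,k):
            if s[i,4]>100: print(nm,(c[i]*1.5625).round(),((P[l==i].min(0)+P[l==i].max(0))/2).round(3))
im=dict(np.load('scene.npz'));cv2.imwrite('pics/crop1.png',cv2.resize(im['pixels'][100:300,90:470,::-1],(798,420),interpolation=cv2.INTER_CUBIC))
E
```

```text
top
lid px800 [282. 277.] 220 z 0.062 ray [0.632  0.1686 0.06  ] cloud [0.6276 0.1644 0.0625]
lid px800 [130. 418.] 1012 z 0.136 ray [0.4534 0.3197 0.135 ] cloud [0.4537 0.3193 0.1357]
lid px800 [344. 420.] 663 z 0.086 ray [0.451  0.0829 0.085 ] cloud [0.4507 0.0828 0.0858]
lid px800 [626. 422.] 502 z 0.061 ray [ 0.4503 -0.2678  0.06  ] cloud [ 0.4503 -0.2668  0.0608]
lid px800 [226. 438.] 1029 z 0.136 ray [0.4322 0.2099 0.135 ] cloud [0.4323 0.2097 0.1358]
lid px800 [476. 437.] 840 z 0.111 ray [ 0.4331 -0.0733  0.11  ] cloud [ 0.433  -0.0732  0.1109]
stand [ 203  156  167   53 4327] [ 0.62655493 -0.05116463  0.01275265]
pad 830.0 [ 0.6296 -0.1855  0.0145]
pad 823.5 [ 0.6335 -0.0956  0.0145]
pad 828.0 [ 0.6377 -0.0059  0.0145]
pad 818.5 [0.6417 0.084  0.0145]
white [640. 285.] [ 0.618 -0.285  0.088]
red [285. 165.] [0.763 0.16  0.119]
red [167. 235.] [0.671 0.302 0.118]
red [259. 251.] [0.651 0.188 0.118]
scene
lid px800 [541.  59.] 945 z 0.161 ray [-0.0131 -0.0088  0.135 ] cloud [ 0.0531 -0.0004  0.1609]
lid px800 [532. 106.] 714 z 0.078 ray [0.0637 0.009  0.085 ] cloud [ 0.0554 -0.
[... 190 characters left out ...]
3 0.1278]
lid px800 [481. 255.] 134 z 0.078 ray [0.4783 0.0948 0.085 ] cloud [0.4722 0.0934 0.0776]
lid px800 [671. 287.] 191 z 0.129 ray [0.4851 0.323  0.135 ] cloud [0.4799 0.3236 0.1288]
lid px800 [485. 402.] 136 z 0.061 ray [0.6751 0.1889 0.06  ] cloud [0.6774 0.1756 0.0606]
lid px800 [417. 437.] 184 z 0.120 ray [0.7784 0.159  0.11  ] cloud [0.7841 0.1619 0.12  ]
stand [ 131  170  167   91 2139] [ 0.66288902 -0.03976321  0.01173562]
pad 679.0 [ 0.636  -0.0933  0.0145]
pad 1515.5 [ 0.6267 -0.0087  0.0145]
white [188. 228.] [ 0.619 -0.284  0.087]
white [483. 241.] [0.452 0.085 0.085]
red [499. 355.] [0.653 0.189 0.117]
red [601. 412.] [0.672 0.303 0.117]
red [426. 424.] [0.765 0.162 0.118]
```

View pics/crop1.png

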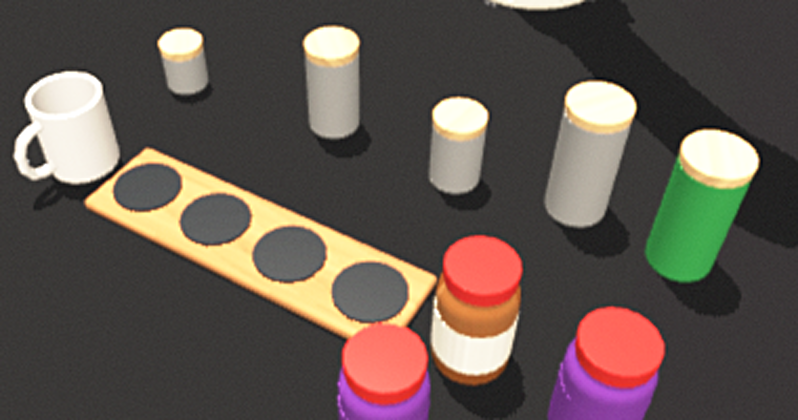

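The enlarged crop confirms the identification. The grey tall canister at crop (590,150) is canister_large, and its green twin at (705,205) is the decoy. The jar at (480,310) is the amber one with a red cap and paper label, standing next to pad_1, and the mug stands next to pad_4. All measured lid heights match the given sizes.

So large goes to pad_4, medium to pad_3, small to pad_2 and tiny to pad_1. I'll keep the fingers closing across the row.

```bash
cat > go.py <<'E'
import sys,numpy as np
from station import ctrl
from scipy.spatial.transform import Rotation as Ro
x=np.array([float(a) for a in sys.argv[1:4]]); s=ctrl.state(); R=np.array(s['orientation']); a=np.radians(2.6)
y=np.array([np.cos(a),-np.sin(a),0]); z=np.array([0,0,-1.]); T=np.stack([np.cross(y,z),y,z],1)
print('t',s['clock'],'pos',np.round(s['position'],4),'d',np.round(R.T@(x-s['position']),4),'rot',Ro.from_matrix(R.T@T).as_rotvec(degrees=True).round(2),'gap',s['finger_gap'],'j',np.round(s['joint_positions'],0))
E
python3 go.py .4322 .2099 .231
```

```text
t 0.1 pos [0.2384 0.6041 0.2304] d [-3.249e-01 -2.955e-01 -1.000e-04] rot [-9.000e-02  6.000e-02  7.107e+01] gap 0.08563143879666733 j [-53.  29. -24.  89.  13.  65. -12.]
```

```bash
python3 -m pendant '{"delta_pos":[[-0.04,-0.036,0],[-0.08,-0.073,0],[-0.12,-0.11,0],[-0.16,-0.146,0],[-0.2,-0.182,0],[-0.24,-0.22,0],[-0.28,-0.255,0],[-0.325,-0.2955,0],[-0.325,-0.2955,0],[-0.325,-0.2955,0],[-0.325,-0.2955,0]],"rotation":[[0,0,9],[0,0,18],[0,0,27],[0,0,36],[0,0,45],[0,0,54],[0,0,63],[0,0,71.1],[0,0,71.1],[0,0,71.1],[0,0,71.1]],"gripper":[1,1,1,1,1,1,1,1,1,1,1]}'; python3 go.py .4322 .2099 .081
```

```text
clock: 1.48
position: [0.4316, 0.212, 0.2312]
orientation: [[0.043, 0.999, -0.001], [0.999, -0.043, 0.0], [0.0, -0.001, -1.0]]
force: [-0.6, 0.1, 0.5]
finger_gap: 0.0853
gripper_force: 0.0
t 1.475 pos [0.4316 0.212  0.2312] d [-0.0021  0.0008  0.1502] rot [-0.03 -0.02  0.16] gap 0.08529786144236565 j [-26.  10.  -4. 113.   1.  57. -32.]
```

```bash
python3 -m pendant '{"delta_pos":[[-0.002,0.001,0.04],[-0.002,0.001,0.08],[-0.002,0.001,0.12],[-0.002,0.001,0.14],[-0.002,0.001,0.15],[-0.002,0.001,0.15],[-0.002,0.001,0.15],[-0.002,0.001,0.15],[-0.002,0.001,0.15],[-0.002,0.001,0.15],[-0.002,0.001,0.15],[-0.002,0.001,0.15],[-0.002,0.001,0.15],[-0.002,0.001,0.15]],"rotation":[[0,0,0],[0,0,0],[0,0,0],[0,0,0],[0,0,0],[0,0,0],[0,0,0],[0,0,0],[0,0,0],[0,0,0],[0,0,0],[0,0,0],[0,0,0],[0,0,0]],"gripper":[1,1,1,1,1,1,0,0,0,0,0,0,0,0]}'; python3 go.py .6296 -.1855 .097
```

```text
clock: 3.22
position: [0.4337, 0.2091, 0.0825]
orientation: [[0.046, 0.999, 0.001], [0.999, -0.046, 0.001], [0.001, 0.001, -1.0]]
force: [-2.4, 0.4, 5.5]
finger_gap: 0.0609
gripper_force: 64.0
t 3.225 pos [0.4337 0.2091 0.0825] d [-0.3852  0.2138 -0.0147] rot [ 0.07 -0.07 -0.02] gap 0.060910264723048585 j [-26.  22.  -3. 120.   2.  38. -33.]
```

```bash
python3 -m pendant '{"delta_pos":[[0,0,-0.04],[0,0,-0.09],[0,0,-0.13],[0,0,-0.15],[-0.04,0.02,-0.15],[-0.09,0.05,-0.15],[-0.14,0.08,-0.15],[-0.19,0.106,-0.15],[-0.24,0.134,-0.15],[-0.29,0.162,-0.15],[-0.34,0.19,-0.15],[-0.37,0.207,-0.15],[-0.385,0.214,-0.15],[-0.385,0.214,-0.15],[-0.385,0.214,-0.15],[-0.385,0.214,-0.15]],"rotation":[[0,0,0],[0,0,0],[0,0,0],[0,0,0],[0,0,0],[0,0,0],[0,0,0],[0,0,0],[0,0,0],[0,0,0],[0,0,0],[0,0,0],[0,0,0],[0,0,0],[0,0,0],[0,0,0]],"gripper":[0,0,0,0,0,0,0,0,0,0,0,0,0,0,0,0]}'; python3 go.py .6296 -.1860 .097
```

```text
clock: 5.22
position: [0.6293, -0.1837, 0.2314]
orientation: [[0.043, 0.999, -0.0], [0.999, -0.043, 0.001], [0.001, -0.0, -1.0]]
force: [0.6, 0.6, -5.5]
finger_gap: 0.0611
gripper_force: 68.4
t 5.225 pos [ 0.6293 -0.1837  0.2314] d [-0.0025  0.0004  0.1344] rot [-0.01 -0.07  0.12] gap 0.061095687453710724 j [ 7. 27. 10. 89. -5. 64. 16.]
```

```bash
python3 -m pendant '{"delta_pos":[[-0.002,0,0.04],[-0.002,0,0.08],[-0.002,0,0.11],[-0.002,0,0.125],[-0.002,0,0.131],[-0.002,0,0.134],[-0.002,0,0.134],[-0.002,0,0.134],[-0.002,0,0.134],[-0.002,0,0.134],[-0.002,0,0.134],[-0.002,0,0.134]],"rotation":[[0,0,0],[0,0,0],[0,0,0],[0,0,0],[0,0,0],[0,0,0],[0,0,0],[0,0,0],[0,0,0],[0,0,0],[0,0,0],[0,0,0]],"gripper":[0,0,0,0,0,0,0,0.2,0.4,0.7,1,1]}'; python3 go.py .433 -.0733 .231
```

```text
clock: 6.72
position: [0.6301, -0.1882, 0.0982]
orientation: [[0.046, 0.999, 0.002], [0.999, -0.046, -0.0], [-0.0, 0.002, -1.0]]
force: [-0.7, 0.1, 0.5]
finger_gap: 0.0855
gripper_force: 0.0
t 6.725 pos [ 0.6301 -0.1882  0.0982] d [ 0.1057 -0.202  -0.1332] rot [ 0.1   0.02 -0.03] gap 0.08547199361042586 j [ 8. 36.  9. 94. -7. 50. 17.]
```

```bash
python3 -m pendant '{"delta_pos":[[0,0,-0.03],[0,0,-0.08],[0,0,-0.12],[0.02,-0.04,-0.12],[0.045,-0.09,-0.12],[0.07,-0.14,-0.12],[0.095,-0.18,-0.12],[0.106,-0.202,-0.12],[0.106,-0.202,-0.12],[0.106,-0.202,-0.12],[0.106,-0.202,-0.12]],"rotation":[[0,0,0],[0,0,0],[0,0,0],[0,0,0],[0,0,0],[0,0,0],[0,0,0],[0,0,0],[0,0,0],[0,0,0],[0,0,0]],"gripper":[1,1,1,1,1,1,1,1,1,1,1]}'; python3 go.py .433 -.0733 .061; python3 - <<'E'
from station import ctrl
from h import *
im=ctrl.get_image('top'); lids(im); cv2.imwrite('pics/top1.png',im['pixels'][...,::-1])
E
```

```text
clock: 8.1
position: [0.4335, -0.0735, 0.2175]
orientation: [[0.047, 0.999, 0.001], [0.999, -0.047, -0.0], [-0.0, 0.001, -1.0]]
force: [0.4, -0.4, -0.1]
finger_gap: 0.0853
gripper_force: 0.0
t 8.1 pos [ 0.4335 -0.0735  0.2175] d [ 0.0002 -0.0007  0.1565] rot [ 0.05  0.02 -0.08] gap 0.08533219273393554 j [ -2.   6.   8. 119.  -1.  55.   5.]
lid px800 [575. 266.] 921 z 0.151 ray [ 0.6314 -0.1903  0.135 ] cloud [ 0.6282 -0.1853  0.1507]
lid px800 [129. 418.] 997 z 0.136 ray [0.4534 0.3201 0.135 ] cloud [0.4537 0.3196 0.1358]
lid px800 [331. 418.] 173 z 0.086 ray [0.4532 0.0981 0.085 ] cloud [0.4541 0.0978 0.086 ]
lid px800 [351. 421.] 291 z 0.086 ray [0.4495 0.0744 0.085 ] cloud [0.4489 0.075  0.0861]
lid px800 [467. 434.] 434 z 0.111 ray [ 0.4373 -0.0628  0.11  ] cloud [ 0.4381 -0.0625  0.1109]
```

View pics/top1.png

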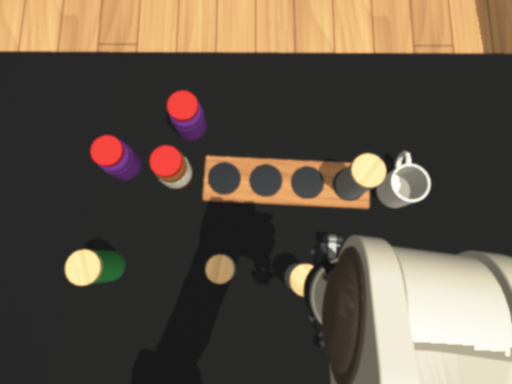

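The image shows the large canister upright on pad_4, with its lid at (369,171). Its measured centre is (0.628,-0.185) against the pad at (0.630,-0.186), so it is within 2 mm. Next is medium.

```bash
python3 -m pendant '{"delta_pos":[[0,-0.0005,0.04],[0,-0.0005,0.08],[0,-0.0005,0.12],[0,-0.0005,0.145],[0,-0.0005,0.156],[0,-0.0005,0.156],[0,-0.0005,0.156],[0,-0.0005,0.156],[0,-0.0005,0.156],[0,-0.0005,0.156],[0,-0.0005,0.156],[0,-0.0005,0.156],[0,-0.0005,0.156],[0,-0.0005,0.156]],"rotation":[[0,0,0],[0,0,0],[0,0,0],[0,0,0],[0,0,0],[0,0,0],[0,0,0],[0,0,0],[0,0,0],[0,0,0],[0,0,0],[0,0,0],[0,0,0],[0,0,0]],"gripper":[1,1,1,1,1,1,0,0,0,0,0,0,0,0]}'; python3 go.py .6335 -.0956 .077
```

```text
clock: 9.9
position: [0.4331, -0.0729, 0.0626]
orientation: [[0.046, 0.999, 0.002], [0.999, -0.046, -0.0], [0.0, 0.002, -1.0]]
force: [0.1, 0.4, 6.2]
finger_gap: 0.057
gripper_force: 63.2
t 9.9 pos [ 0.4331 -0.0729  0.0626] d [-0.0135  0.2013 -0.0139] rot [ 0.14 -0.   -0.03] gap 0.05698558933392325 j [ -0.  21.   7. 126.  -5.  32.   8.]
```

```bash
python3 -m pendant '{"delta_pos":[[0,0,-0.04],[0,0,-0.08],[0,0,-0.1],[-0.002,0.03,-0.1],[-0.005,0.075,-0.1],[-0.008,0.12,-0.1],[-0.011,0.165,-0.1],[-0.013,0.19,-0.1],[-0.0135,0.201,-0.1],[-0.0135,0.201,-0.1],[-0.0135,0.201,-0.1],[-0.0135,0.201,-0.1]],"rotation":[[0,0,0],[0,0,0],[0,0,0],[0,0,0],[0,0,0],[0,0,0],[0,0,0],[0,0,0],[0,0,0],[0,0,0],[0,0,0],[0,0,0]],"gripper":[0,0,0,0,0,0,0,0,0,0,0,0]}'; python3 go.py .6335 -.0956 .0785
```

```text
clock: 11.4
position: [0.6312, -0.0954, 0.1615]
orientation: [[0.046, 0.999, -0.0], [0.999, -0.046, 0.0], [0.0, -0.0, -1.0]]
force: [0.0, 0.3, -2.8]
finger_gap: 0.0569
gripper_force: 65.4
t 11.4 pos [ 0.6312 -0.0954  0.1615] d [-0.0001  0.0024  0.083 ] rot [-0.03 -0.01 -0.04] gap 0.05686704634949742 j [-0. 30.  8. 95. -5. 56.  8.]
```

```bash
python3 -m pendant '{"delta_pos":[[0,0.0015,0.03],[0,0.0015,0.06],[0,0.0015,0.075],[0,0.0015,0.081],[0,0.0015,0.084],[0,0.0015,0.084],[0,0.0015,0.084],[0,0.0015,0.084],[0,0.0015,0.084],[0,0.0015,0.084],[0,0.0015,0.084]],"rotation":[[0,0,0],[0,0,0],[0,0,0],[0,0,0],[0,0,0],[0,0,0],[0,0,0],[0,0,0],[0,0,0],[0,0,0],[0,0,0]],"gripper":[0,0,0,0,0,0,0.2,0.4,0.7,1,1]}'; python3 go.py .451 .0829 .2
```

```text
clock: 12.78
position: [0.6339, -0.0956, 0.0776]
orientation: [[0.046, 0.999, 0.001], [0.999, -0.046, -0.0], [-0.0, 0.001, -1.0]]
force: [-0.4, 1.1, 0.6]
finger_gap: 0.0854
gripper_force: 0.0
t 12.775 pos [ 0.6339 -0.0956  0.0776] d [ 0.1699 -0.1908 -0.1225] rot [ 0.03  0.   -0.03] gap 0.08537342363547556 j [ 1. 36.  8. 97. -6. 47.  8.]
```

```bash
python3 -m pendant '{"delta_pos":[[0,0,-0.03],[0,0,-0.08],[0,0,-0.12],[0.03,-0.034,-0.12],[0.065,-0.073,-0.12],[0.1,-0.112,-0.12],[0.135,-0.152,-0.12],[0.16,-0.18,-0.12],[0.17,-0.191,-0.12],[0.17,-0.191,-0.12],[0.17,-0.191,-0.12]],"rotation":[[0,0,0],[0,0,0],[0,0,0],[0,0,0],[0,0,0],[0,0,0],[0,0,0],[0,0,0],[0,0,0],[0,0,0],[0,0,0]],"gripper":[1,1,1,1,1,1,1,1,1,1,1]}'; python3 go.py .451 .0829 .039
```

```text
clock: 14.15
position: [0.4519, 0.0819, 0.1975]
orientation: [[0.048, 0.999, 0.001], [0.999, -0.048, -0.0], [-0.0, 0.001, -1.0]]
force: [0.1, 0.2, 0.3]
finger_gap: 0.0857
gripper_force: 0.0
t 14.15 pos [0.4519 0.0819 0.1975] d [ 0.001  -0.0011  0.1585] rot [ 0.07  0.01 -0.13] gap 0.08573740331337082 j [-17.  10.   4. 118.  -1.  52. -16.]
```

```bash
python3 -m pendant '{"delta_pos":[[0.001,-0.001,0.04],[0.001,-0.001,0.08],[0.001,-0.001,0.12],[0.001,-0.001,0.145],[0.001,-0.001,0.158],[0.001,-0.001,0.158],[0.001,-0.001,0.158],[0.001,-0.001,0.158],[0.001,-0.001,0.158],[0.001,-0.001,0.158],[0.001,-0.001,0.158],[0.001,-0.001,0.158],[0.001,-0.001,0.158],[0.001,-0.001,0.158]],"rotation":[[0,0,0],[0,0,0],[0,0,0],[0,0,0],[0,0,0],[0,0,0],[0,0,0],[0,0,0],[0,0,0],[0,0,0],[0,0,0],[0,0,0],[0,0,0],[0,0,0]],"gripper":[1,1,1,1,1,1,0,0,0,0,0,0,0,0]}'; python3 go.py .6377 -.0059 .055
```

```text
clock: 15.9
position: [0.4508, 0.0843, 0.0406]
orientation: [[0.046, 0.999, 0.002], [0.999, -0.046, 0.001], [0.001, 0.002, -1.0]]
force: [-0.7, -1.3, 6.2]
finger_gap: 0.0526
gripper_force: 62.0
t 15.9 pos [0.4508 0.0843 0.0406] d [-0.0815  0.1909 -0.014 ] rot [ 0.14 -0.04 -0.03] gap 0.05256481703237292 j [-17.  25.   3. 124.  -3.  31. -14.]
```

```bash
python3 -m pendant '{"delta_pos":[[0,0,-0.04],[0,0,-0.08],[0,0,-0.1],[-0.012,0.03,-0.1],[-0.03,0.073,-0.1],[-0.048,0.115,-0.1],[-0.065,0.158,-0.1],[-0.076,0.182,-0.1],[-0.0805,0.191,-0.1],[-0.0805,0.191,-0.1],[-0.0805,0.191,-0.1],[-0.0805,0.191,-0.1]],"rotation":[[0,0,0],[0,0,0],[0,0,0],[0,0,0],[0,0,0],[0,0,0],[0,0,0],[0,0,0],[0,0,0],[0,0,0],[0,0,0],[0,0,0]],"gripper":[0,0,0,0,0,0,0,0,0,0,0,0]}'; python3 go.py .6377 -.0049 .0565
```

```text
clock: 17.4
position: [0.6359, -0.0041, 0.1394]
orientation: [[0.045, 0.999, -0.001], [0.999, -0.045, 0.0], [0.0, -0.001, -1.0]]
force: [0.2, -0.2, -2.9]
finger_gap: 0.053
gripper_force: 64.2
t 17.4 pos [ 0.6359 -0.0041  0.1394] d [-0.0007  0.0019  0.0829] rot [-0.03 -0.03  0.04] gap 0.0529921639489755 j [-7. 31.  6. 96. -4. 53. -1.]
```

```bash
python3 -m pendant '{"delta_pos":[[-0.0005,0.0015,0.03],[-0.0005,0.0015,0.06],[-0.0005,0.0015,0.075],[-0.0005,0.0015,0.081],[-0.0005,0.0015,0.084],[-0.0005,0.0015,0.084],[-0.0005,0.0015,0.084],[-0.0005,0.0015,0.084],[-0.0005,0.0015,0.084],[-0.0005,0.0015,0.084],[-0.0005,0.0015,0.084]],"rotation":[[0,0,0],[0,0,0],[0,0,0],[0,0,0],[0,0,0],[0,0,0],[0,0,0],[0,0,0],[0,0,0],[0,0,0],[0,0,0]],"gripper":[0,0,0,0,0,0,0.2,0.4,0.7,1,1]}'; python3 go.py .4503 -.2690 .2
```

```text
clock: 18.77
position: [0.6385, -0.0056, 0.0556]
orientation: [[0.046, 0.999, 0.001], [0.999, -0.046, 0.0], [0.0, 0.001, -1.0]]
force: [-0.4, 0.7, -0.3]
finger_gap: 0.0853
gripper_force: 0.0
t 18.775 pos [ 0.6385 -0.0056  0.0556] d [-0.2717 -0.1758 -0.1446] rot [ 0.03 -0.01 -0.03] gap 0.08532617358693244 j [-6. 37.  6. 98. -5. 45. -1.]
```

```bash
python3 -m pendant '{"delta_pos":[[0,0,-0.04],[0,0,-0.09],[0,0,-0.13],[0,0,-0.144],[-0.04,-0.026,-0.144],[-0.09,-0.058,-0.144],[-0.14,-0.09,-0.144],[-0.19,-0.123,-0.144],[-0.24,-0.155,-0.144],[-0.265,-0.172,-0.144],[-0.272,-0.176,-0.144],[-0.272,-0.176,-0.144],[-0.272,-0.176,-0.144],[-0.272,-0.176,-0.144]],"rotation":[[0,0,0],[0,0,0],[0,0,0],[0,0,0],[0,0,0],[0,0,0],[0,0,0],[0,0,0],[0,0,0],[0,0,0],[0,0,0],[0,0,0],[0,0,0],[0,0,0]],"gripper":[1,1,1,1,1,1,1,1,1,1,1,1,1,1]}'; python3 go.py .4503 -.2690 .017;  python3 - <<'E'
from station import ctrl
from h import *
s=ctrl.state(); im=ctrl.get_image('wrist'); T=np.eye(4); T[:3,:3]=s['orientation']; T[:3,3]=s['position']
M=np.linalg.inv(T@np.array(im['hand_eye'])); im['R']=M[:3,:3]; im['t']=M[:3,3]
lids(im); cv2.imwrite('pics/wr1.png',im['pixels'][...,::-1])
E
```

```text
clock: 20.52
position: [0.4509, -0.2679, 0.1991]
orientation: [[0.043, 0.999, -0.0], [0.999, -0.043, 0.0], [0.0, -0.0, -1.0]]
force: [-0.8, 0.1, -0.5]
finger_gap: 0.0854
gripper_force: 0.0
t 20.525 pos [ 0.4509 -0.2679  0.1991] d [-0.0012 -0.0005  0.1821] rot [-0.   -0.03  0.13] gap 0.08542083168404196 j [ 16.  16.  13. 110.  -5.  54.  30.]
lid px800 [794. 122.] 277 z 0.141 ray [ 0.6043 -0.1891  0.135 ] cloud [ 0.5995 -0.189   0.1409]
lid px800 [413. 252.] 268 z 0.058 ray [ 0.4542 -0.2521  0.06  ] cloud [ 0.4559 -0.2487  0.0584]
```

View pics/wr1.png

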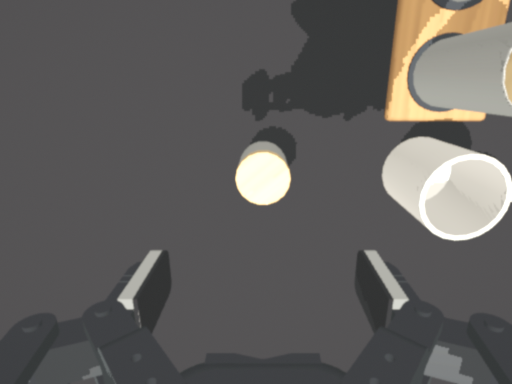

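The wrist view shows the tiny canister's lid at (263,178), centred between the fingers. Its lid mask was only partial, so I'll recompute from the lid centre pixel.

```bash
python3 - <<'E'
from station import ctrl
from h import *
s=ctrl.state(); im=ctrl.get_image('wrist'); T=np.eye(4); T[:3,:3]=s['orientation']; T[:3,3]=s['position']
M=np.linalg.inv(T@np.array(im['hand_eye'])); im['R']=M[:3,:3]; im['t']=M[:3,3]
P=cloud(im); m=(P[...,2]>.052)&(P[...,2]<.07)&(np.hypot(P[...,0]-.45,P[...,1]+.268)<.045)
c,r=cv2.minEnclosingCircle(np.argwhere(m)[:,::-1].astype(np.float32)); print(c,r,ray(im,*c,.06),ray(im,263,178,.06))
im=ctrl.get_image('top') if 0 else dict(np.load('top.npz')); P=cloud(im); m=(P[...,2]>.055)&(P[...,2]<.07)&(np.hypot(P[...,0]-.45,P[...,1]+.268)<.045)
q=np.argwhere(m)[:,::-1]; c,r=cv2.minEnclosingCircle(q.astype(np.float32)); print(c,r,ray(im,*c,.06),ray(im,*q.mean(0),.06))
E
```

```text
(262.8752746582031, 176.7698516845703) 27.152727127075195 [ 0.45190868 -0.26643625  0.06      ] [ 0.45197106 -0.26760365  0.06      ]
(401.5, 270.0) 13.463011741638184 [ 0.45039368 -0.26897236  0.06      ] [ 0.45078863 -0.26946189  0.06      ]
```

```bash
python3 -m pendant '{"delta_pos":[[-0.0005,0,0.045],[-0.0005,0,0.09],[-0.0005,0,0.135],[-0.0005,0,0.165],[-0.0005,0,0.18],[-0.0005,0,0.18],[-0.0005,0,0.18],[-0.0005,0,0.18],[-0.0005,0,0.18],[-0.0005,0,0.18],[-0.0005,0,0.18],[-0.0005,0,0.18],[-0.0005,0,0.18],[-0.0005,0,0.18]],"rotation":[[0,0,0],[0,0,0],[0,0,0],[0,0,0],[0,0,0],[0,0,0],[0,0,0],[0,0,0],[0,0,0],[0,0,0],[0,0,0],[0,0,0],[0,0,0],[0,0,0]],"gripper":[1,1,1,1,1,1,0,0,0,0,0,0,0,0]}'; python3 go.py .6417 .084 .034
```

```text
clock: 22.38
position: [0.4511, -0.2704, 0.0209]
orientation: [[0.046, 0.999, 0.003], [0.999, -0.046, -0.001], [-0.001, 0.003, -1.0]]
force: [-1.4, 0.5, 5.9]
finger_gap: 0.0485
gripper_force: 61.4
t 22.375 pos [ 0.4511 -0.2704  0.0209] d [ 0.3628  0.1742 -0.013 ] rot [ 0.15  0.06 -0.03] gap 0.048534292727390335 j [ 20.  32.  10. 115. -10.  33.  34.]
```

```bash
python3 -m pendant '{"delta_pos":[[0,0,-0.04],[0,0,-0.09],[0,0,-0.13],[0,0,-0.15],[0.04,0.019,-0.15],[0.09,0.043,-0.15],[0.14,0.067,-0.15],[0.19,0.091,-0.15],[0.24,0.115,-0.15],[0.29,0.14,-0.15],[0.33,0.159,-0.15],[0.353,0.17,-0.15],[0.361,0.1745,-0.15],[0.361,0.1745,-0.15],[0.361,0.1745,-0.15],[0.361,0.1745,-0.15]],"rotation":[[0,0,0],[0,0,0],[0,0,0],[0,0,0],[0,0,0],[0,0,0],[0,0,0],[0,0,0],[0,0,0],[0,0,0],[0,0,0],[0,0,0],[0,0,0],[0,0,0],[0,0,0],[0,0,0]],"gripper":[0,0,0,0,0,0,0,0,0,0,0,0,0,0,0,0]}'; python3 go.py .6417 .0825 .0369
```

```text
clock: 24.38
position: [0.6405, 0.081, 0.1694]
orientation: [[0.048, 0.999, -0.0], [0.999, -0.048, -0.001], [-0.001, -0.0, -1.0]]
force: [0.4, -0.8, -1.8]
finger_gap: 0.0488
gripper_force: 62.6
t 24.375 pos [0.6405 0.081  0.1694] d [0.0016 0.0012 0.1325] rot [-0.01  0.03 -0.16] gap 0.04878974199870321 j [-14.  30.   6.  94.  -4.  57. -10.]
```

```bash
python3 -m pendant '{"delta_pos":[[0.0015,0.001,0.04],[0.0015,0.001,0.08],[0.0015,0.001,0.11],[0.0015,0.001,0.125],[0.0015,0.001,0.131],[0.0015,0.001,0.134],[0.0015,0.001,0.134],[0.0015,0.001,0.134],[0.0015,0.001,0.134],[0.0015,0.001,0.134],[0.0015,0.001,0.134],[0.0015,0.001,0.134],[0.0015,0.001,0.09],[0.0015,0.001,0.04],[0.0015,0.001,0],[0.0015,-0.06,0],[0.0015,-0.12,0],[0.0015,-0.18,0],[0.0015,-0.2,0],[0.0015,-0.2,0]],"rotation":[[0,0,0],[0,0,0],[0,0,0],[0,0,0],[0,0,0],[0,0,0],[0,0,0],[0,0,0],[0,0,0],[0,0,0],[0,0,0],[0,0,0],[0,0,0],[0,0,0],[0,0,0],[0,0,0],[0,0,0],[0,0,0],[0,0,0],[0,0,0]],"gripper":[0,0,0,0,0,0,0,0.2,0.4,0.7,1,1,1,1,1,1,1,1,1,1]}'; python3 - <<'E'
from station import ctrl
from h import *
im=ctrl.get_image('top'); P=cloud(im); cv2.imwrite('pics/top2.png',im['pixels'][...,::-1])
for n,x,y,h in(('L',.6296,-.1855,.135),('M',.6335,-.0956,.11),('S',.6377,-.0059,.085),('T',.6417,.084,.06)):
    m=(abs(P[...,2]-h-.015)<.006)&(np.hypot(P[...,0]-x,P[...,1]-y)<.045); q=np.argwhere(m)[:,::-1]; print(n,len(q),'z %.4f'%np.median(P[m][:,2]),ray(im,*q.mean(0),h+.015)[:2]-[x,y])
im=ctrl.get_image('scene');cv2.imwrite('pics/scene2.png',im['pixels'][...,::-1])
E
```

```text
clock: 26.88
position: [0.4398, 0.0937, 0.1697]
orientation: [[0.045, 0.999, 0.0], [0.999, -0.045, 0.0], [0.0, 0.0, -1.0]]
force: [1.2, 0.5, 0.6]
finger_gap: 0.0853
gripper_force: 0.0
L 919 z 0.1507 [-0.0018869   0.00018998]
M 744 z 0.1257 [-0.00052227 -0.00091627]
S 585 z 0.1006 [-6.67418253e-05 -1.35920822e-04]
T 479 z 0.0757 [-4.67831768e-04  9.88219907e-06]
```

View pics/top2.png

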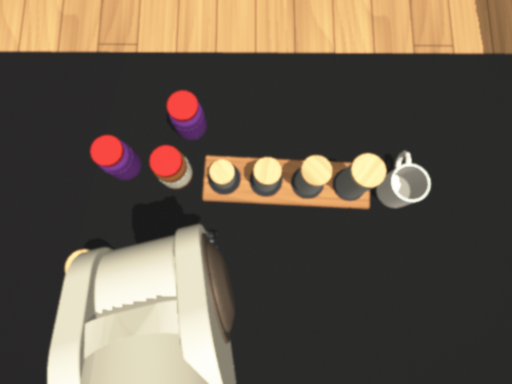

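View pics/scene2.png

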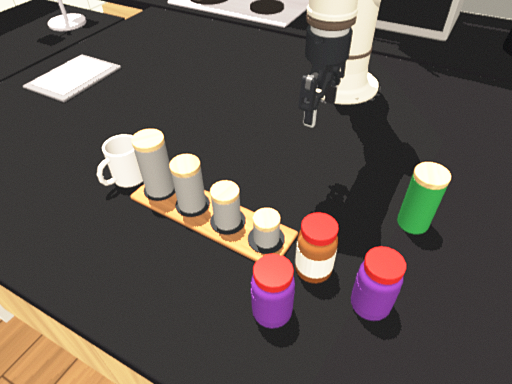

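Both pictures show the four canisters upright on their pads, within 2 mm of centre and falling in height from the mug (125,160) to the amber jar (317,248) in the scene view. The mug and jar have not moved, and the arm is clear.

```bash
python3 -c "
from station import ctrl
print(ctrl.close_job())"
```

```text
the job is handed in; nothing more can be done
None
```

The job is handed in at about 27 s: the four canisters stand upright within 2 mm of their pad centres, tallest next to the mug down to shortest next to the amber jar, and the mug and jar are still in place.

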